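# Eject the spring barrel and trap it with the other finger

## Robot

A 6-joint arm with a two-finger parallel gripper is mounted at the origin on the work surface. World frame = base frame: x ahead of the robot, y to its left, z up, the work surface at z = 0. Lengths are in m, angles in degrees, forces in N, time in s.
With the tool pointing down it reaches from about 0.3 to 0.75 m from the base axis. Payload 8.5 kg.
Tool frame: the origin (TCP) lies at the very end of the fingers, on their centre line; the grasp point (between the pads) lies 19 mm behind it (env.pinch_z is the distance from the TCP to the grasp point, in m); z points along the fingers, y is the line along which they close (so a half turn about z gives the same grasp; the last joint's range is limited). The gripper opens to 85 mm and grips with 20 to 120 N. Pads are 22 mm wide; open, the fingers measure 114 mm over their backs; the gripper's body (76 mm by 85 mm) begins 54 mm behind the grasp point. The pads swing forward as they close: fully open they stand 13 mm farther back than shut.
Start: joints at [-12.336, 21.807, 74.336, -0, 83.858, -12.336], TCP at [0.55, 0, 0.231] pointing down, gripper open.
Joint ranges: [-178.18, 178.18], [-50.72, 133.34], [12.68, 142.11], [-81.47, 261.47], [9.98, 163.14], [-165.26, 165.26]. Speed limits (degrees/s): [136.94, 136.94, 180, 180, 180, 180].

## Interface

Orientations are given as a 3x3 rotation matrix whose columns are the frame's x, y, z axes.
In Python, from rig import env, viewer gives the robot as it stands.
- The arm moves only by the tool drive_tool, never from a script. Its argument "series" is a list of rows, each a list of 3 entries, a list of its own where there are three numbers: the shift along the tool's x, y, z in m, then the turn about the tool's z in degrees, then the finger opening in m, from 0 to 0.0854. A call has 1 to 20 rows; each row is the pose to reach, as a shift and turn from the pose commanded when the call began, along the tool's axes at that moment; what a row does not reach only later rows make up. A row lasts 1/10 s, in which the tool goes at most 50 mm and 8.59 degrees, less where a joint would pass 70% of its speed; a pose out of reach is approached as far as the arm can. A call with a gripper value outside its range is refused whole. The fingers move at their own pace and stop on an object; "newtons" is the grip in N (left out, the last holds). Time passes only in rows, so rows that repeat a pose let the fingers close. It gives the time, the measured TCP pose, the force, the opening and the grip force at its end, in the units of the state.
- env.observe(): the state, without advancing time (a new reading comes with each control period).
- viewer.get_image(name): name is "scene" or "side" or "wrist"; returns a dict with "img" (480x640x3 uint8, red, green, blue), "depth" (480x640 float32, m along the optical axis (not along the pixel's ray), 0 where there is no reading), "camera_matrix" (3x3 intrinsics, pixels), "rvec" (rotation vector, rad) and "tvec" (3), from world to camera coordinates, as OpenCV has them. Camera axes: x right, y down, z forward; pixel columns grow to the right and rows downward; lengths in m; the calibration is good to about 2 mm. A picture is of the moment at which its call begins.
- env.close_job(): hands the job in; it is judged then, once.
The state is a dict: "time_s": time; "q": joint angles; "qvel": joint speeds; "joint_efforts": joint torques, N m; "position": TCP position; "tool_rot": TCP orientation; "ft_force": force on the tool from outside, world axes, zero at the start; "wrist_torque": the same for the moment, N m; "grip_width": finger opening in m; "gripper_force": force on a finger pad.
Only numpy, scipy, OpenCV 4.12 (cv2) and the standard library are available. Lean on these libraries where they do the work, as an engineer would, in place of code of your own. Each camera call takes 0.05 s, during which the arm holds its last target. There are 200 camera calls.

## Task

Press the red key of the parts feeder fully down with one finger so that the brass spring barrel pops out of its seat, with the other finger waiting across the ramp so that the barrel rolls up against it and is trapped before it gets away. Do not touch the barrel before the key goes down, do not squeeze or lift it, and leave the other things on the bench alone. Finish while holding: the key still fully down and the barrel resting still against the other finger on the ramp.

Things in the scene. Friction and masses are not known exactly. Their poses are not given: they have to be found in the camera images.
- feeder: Gunmetal parts feeder, fixed, 135 x 56 mm. Origin on the bench below the red key's middle; x axis points downhill along the ramp, z up. Along x in mm: key housing -18 to 18 (33 high), red key -12 to 12, steel kicker plate 16 to 19 (18 wide, top 58 high), grey seat rising at 10 degrees to a crest at 40, ramp falling at 30 degrees to its open end at 90.
- crest (a point): Mid-width point on the crest between seat and ramp, 40 mm above the bench, 40 mm from the key's centre; axes as the feeder. The floor is 34 mm wide, 23 mm above the bench at x = 70 mm and 11 mm at the open end; side cheeks (40 mm apart outside) stand only 5 mm above the floor. Nothing on the ramp stops the barrel: past the crest it rolls down and off the end.
- key_top (a point): Centre of the top face of the red ejector key (24 mm along the ramp, 28 mm across); 46 mm above the bench when up, 38 mm when fully down: level with a point 15 mm above the ramp floor at x = 70 mm. The barrel on the ramp with its centre at x = 55 mm has it 49 mm above the bench. Axes as the feeder.
- ejector (a joint): Travel of the red key, m: 0 up, 0.008 fully down at a hard stop. A spring resists with 1.5 N at first and 5.5 N at the bottom and lifts the key when released. The key moves the kicker plate downhill 1.5 times as far; the barrel goes over the crest at about 4 to 5 mm of key travel.
- barrel_center (a point): Centre of the brass spring barrel, a smooth drum 30 mm in diameter and 30 mm long lying across the ramp, about 0.15 kg. It starts in the seat against the kicker, centre at x = 34 mm in the feeder's frame (spanning 19 to 49 mm) and 54 mm above the bench; its top is 69 mm above the bench.
- bell: Brass bell dome, 90 mm across, 48 mm high, loose on the bench; origin under its centre. Leave alone.
- oil_can: Copper oil can, 64 mm across, 70 mm high, with a thin spout rising to 115 mm and reaching 43 mm along its x; loose; origin under its centre. Leave alone.
- seat_board: Black lacquered seat board block, 100 x 65 x 35 mm, loose; origin under its centre. Leave alone.
- screwdriver_grip (a point): Middle of the bone handle of a screwdriver 170 mm long, lying loose on the bench. Leave alone.
Things that resemble listed ones, but are neither listed nor needed, are in the scene too. Of the things like the part that bears barrel_center, leave any that is blue or purple; of the rest the smaller one is meant.

How it is judged:
By the outcome, as a careful person would: the job done as asked, in the order asked, and still so for the second after the job is handed in, while the arm keeps its last pose, push and grip.
It also fails if it takes over 32 s, if anything falls off the work surface, if the arm or the gripper's body presses on something with over 40 N, if the wrist force passes 120 N, or if a joint passes its speed limit or range.

## Working session

There is one attempt and no reset: what is moved stays moved. The work goes in short steps, Python scripts to look and compute and a tool call to move; the robot and the scene stay as the last step left them, time stands still between calls to the robot, and variables do not carry over. Pictures are saved under pics/ and viewed, at most 10 in all, crops included, and the job is handed in when it is done.

Besides the shell and the picture viewer there is one more tool, called after "Request:" as a command line: name --argument value ..., lists and objects as JSON in quotes. drive_tool: Moves the arm, as the interface text tells. Its arguments: {"type":"object","properties":{"series":{"type":"array"},"newtons":{"type":"number"}},"required":["series"]}

```bash
mkdir -p pics; ls
cat > h.py <<'E'
import numpy as np, cv2
from rig import env, viewer
def shot(n):
    d=viewer.get_image(n); R=cv2.Rodrigues(np.array(d['rvec'],float))[0]
    d['R']=R; d['t']=np.array(d['tvec'],float).ravel(); d['K']=np.array(d['camera_matrix']); return d
def save(d,f): cv2.imwrite('pics/'+f,d['img'][:,:,::-1])
def cloud(d):
    h,w=d['depth'].shape; u,v=np.meshgrid(np.arange(w),np.arange(h)); z=d['depth']
    c=np.stack([(u-d['K'][0,2])/d['K'][0,0]*z,(v-d['K'][1,2])/d['K'][1,1]*z,z],-1)
    return (c-d['t'])@d['R']
def ray(d,u,v,h):
    r=d['R'].T@np.linalg.inv(d['K'])@[u,v,1]; o=-d['R'].T@d['t']; return o+r*(h-o[2])/r[2]
E
python3 - <<'E'
from h import *
im=[]
for n in('scene','side'):
    d=shot(n); save(d,n+'1.png'); print(n,-d['R'].T@d['t'],(d['depth']>0).mean())
print(env.observe())
E
```

```text
pics
scene [0.91883522 0.41190742 0.99232918] 0.9960026041666666
side [ 0.38257958 -0.55070524  0.78444752] 0.9960091145833333
{'time_s': 0.1, 'q': array([-1.23354132e+01,  2.18377943e+01,  7.43779357e+01,  8.98368645e-05,
        8.38590451e+01, -1.23359723e+01]), 'qvel': array([ 0.02001659, -0.07709927, -0.11007401,  0.07438148,  0.01760221,
       -0.03278912]), 'joint_efforts': array([ 3.76895419e-03, -4.49219084e+01, -2.31655884e+01, -2.33104493e-04,
        3.63802450e-03,  7.57992581e-06]), 'position': array([5.49744064e-01, 5.75786208e-05, 2.30781867e-01]), 'tool_rot': array([[-9.41108211e-06,  9.99999188e-01, -1.27460897e-03],
       [ 9.99999961e-01,  9.76840190e-06,  2.80330860e-04],
       [ 2.80343083e-04, -1.27460628e-03, -9.99999148e-01]]), 'ft_force': array([ 0.28704123,  0.01157709, -0.21828398]), 'wrist_torque': array([-0.01394888, -0.00701081,  0.04514682]), 'gripper_force': 0.0, 'grip_width': 0.0853308049917835}
```

View pics/scene1.png

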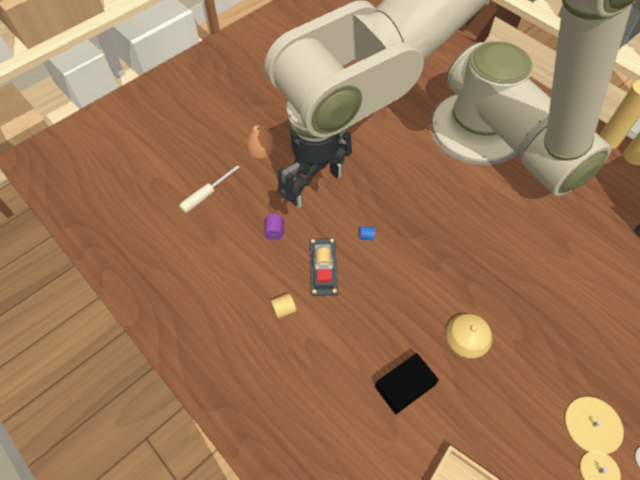

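View pics/side1.png

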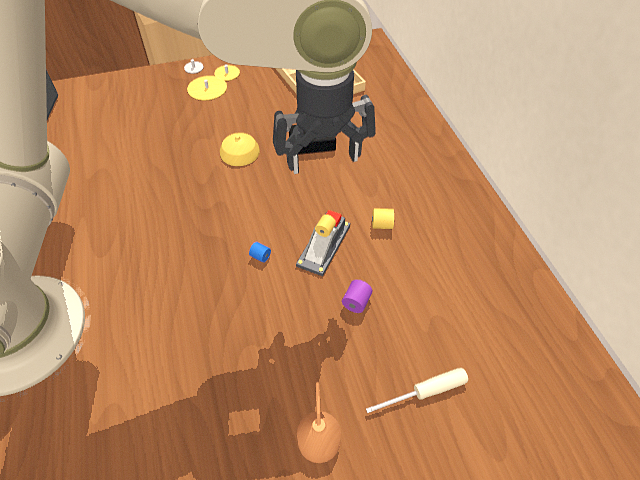

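The scene view shows four drum-shaped things: the brass one in the feeder at (324,256), a larger loose yellow one at (284,306), a blue one at (367,233) and a purple one at (274,227). The brass one in the seat, next to the red key at (324,273), fits the description because it is the smaller of those that are not blue or purple. I'll measure it and confirm with a crop.

Run:
```python
from h import *
for n in('scene','side'):
    d=shot(n); P=cloud(d); hsv=cv2.cvtColor(d['img'],cv2.COLOR_RGB2HSV); H,S,V=cv2.split(hsv)
    red=((H<6)|(H>174))&(S>180)&(V>90)&(P[...,2]>.02)&(P[...,2]<.08)
    yel=(H>17)&(H<32)&(S>100)&(V>90)&(P[...,2]>.02)&(P[...,2]<.1)
    for nm,m in(('red',red),('yel',yel)):
        k,l,st,c=cv2.connectedComponentsWithStats(m.astype(np.uint8))
        for i in range(1,k):
            if st[i,4]<40: continue
            q=P[l==i]; print(n,nm,st[i],c[i].round(1),'mean',q.mean(0).round(4),'zmax',np.percentile(q[:,2],[50,98]).round(4))
            if nm=='red':
                t=q[q[:,2]>np.percentile(q[:,2],60)-.003]; (r)=cv2.minAreaRect((t[:,:2]*1000).astype(np.float32)); print('  top rect',r,len(t))
                print('  ray',ray(d,*c[i],.046))
    # feeder base: points 4..70mm near key, not brown
    kx=P[red].mean(0); near=(np.hypot(P[...,0]-kx[0],P[...,1]-kx[1])<.12)&(P[...,2]>.003)&(P[...,2]<.06)&(S<110)
    k,l,st,c=cv2.connectedComponentsWithStats(cv2.morphologyEx((near|red|yel).astype(np.uint8),cv2.MORPH_OPEN,np.ones((2,2)))); i=l[red][0]
    q=P[l==i]; print(n,'feeder rect',cv2.minAreaRect((q[:,:2]*1000).astype(np.float32)),len(q))
    u,v=(323,266) if n=='scene' else (330,235)
    cr=d['img'][v-50:v+50,u-65:u+65]; 
    im=cv2.resize(cr,None,fx=5,fy=5,interpolation=cv2.INTER_CUBIC); cv2.imwrite(f'pics/c_{n}.png',im[:,:,::-1])
```

```text
scene yel [602 109  35  34 640] [617.1 127.4] mean [-0.1778  0.2548  0.0612] zmax [0.0615 0.0983]
scene yel [627 133  13  26 206] [634.7 147.2] mean [-0.176   0.3125  0.0415] zmax [0.0394 0.0726]
scene yel [316 248  15  17 196] [322.8 255.4] mean [0.5655 0.0355 0.0653] zmax [0.0662 0.0715]
scene yel [271 294  25  24 387] [282.9 305. ] mean [0.6888 0.0512 0.034 ] zmax [0.0358 0.0419]
scene yel [ 449  314   42   40 1154] [470.2 332.3] mean [0.4609 0.3397 0.032 ] zmax [0.0319 0.0446]
scene feeder rect ((57.9351806640625, -721.647216796875), (2901.4853515625, 2417.459228515625), 20.004228591918945) 303606
side red [327 210  14  17  86] [334.8 216.4] mean [0.5892 0.0578 0.0438] zmax [0.0443 0.0474]
  top rect ((584.51806640625, 58.8560905456543), (24.198209762573242, 27.3257999420166), 47.54399871826172) 72
  ray [0.58860298 0.05594221 0.046     ]
side yel [221 133  36  26 678] [238.2 145.1] mean [0.4517 0.3256 0.0317] zmax [0.0316 0.0444]
side yel [373 209  21  18 359] [383.  217.1] mean [0.6812 0.0382 0.0329] zmax [0.0345 0.0401]
side yel [315 215  21  22 305] [325.  225.1] mean [0.5608 0.0283 0.0611] zmax [0.0635 0.07  ]
side yel [313 419  12  12  73] [318.8 426.1] mean [ 0.4455 -0.323   0.069 ] zmax [0.0689 0.0716]
side feeder rect ((688.9109497070312, 809.3761596679688), (1549.9244384765625, 2716.42431640625), 0.34504234790802) 304332
```

View pics/c_side.png

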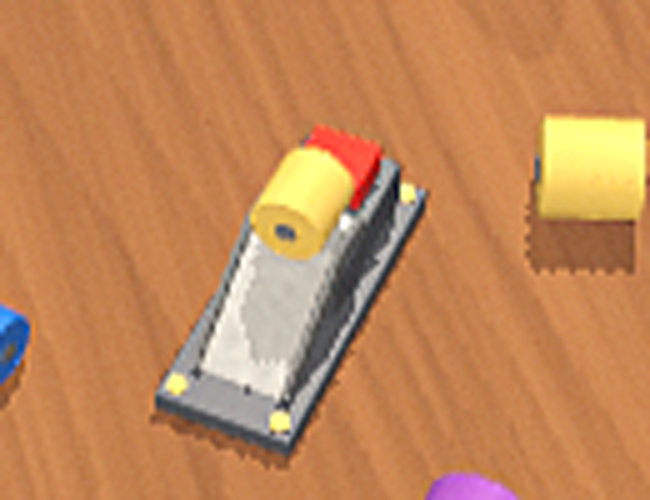

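The crop confirms it: the small brass drum sits in the feeder seat next to the red key, around side pixel (325,225). The larger yellow drum at (383,217) lies loose on the bench. Next I'll get the feeder's axis from its four brass corner screws and the key.

Run:
```python
from h import *
for n,(u,v) in(('scene',(323,266)),('side',(330,235))):
    d=shot(n); P=cloud(d); hsv=cv2.cvtColor(d['img'],cv2.COLOR_RGB2HSV); H,S,V=cv2.split(hsv)
    roi=np.zeros(H.shape,bool); roi[v-50:v+50,u-40:u+40]=1
    red=((H<6)|(H>174))&(S>180)&(V>120)&roi
    yel=(H>17)&(H<35)&(S>70)&(V>120)&roi
    for nm,m in(('red',red),('yel',yel)):
        k,l,st,c=cv2.connectedComponentsWithStats(m.astype(np.uint8))
        for i in range(1,k):
            if st[i,4]<4: continue
            q=P[l==i]; print(n,nm,st[i,4],c[i].round(1),'med',np.median(q,0).round(4),'ray46',ray(d,*c[i],.046)[:2].round(4),'ray8',ray(d,*c[i],.008)[:2].round(4))
            if nm=='red':
                t=q[abs(q[:,2]-.046)<.0025]; print('top',len(t),t.mean(0) if len(t) else 0, cv2.minAreaRect((t[:,:2]*1000).astype(np.float32)) if len(t)>4 else '')
            elif st[i,4]>100:
                t=q[q[:,2]>.0665]; print(' crown',t.mean(0))
```

```text
scene red 14 [324.8 279.8] med [0.5918 0.0718 0.0417] ray46 [0.5936 0.0716] ray8 [0.5806 0.0579]
top 2 [0.58939644 0.0735968  0.04443134] 
scene yel 18 [312.2 240.5] med [ 0.5357 -0.029   0.0095] ray46 [ 0.5499 -0.0136] ray8 [ 0.5351 -0.0307]
scene yel 18 [331.8 239.9] med [ 0.503  -0.0016  0.0095] ray46 [0.5189 0.0135] ray8 [ 0.5028 -0.0025]
scene yel 231 [322.9 255.6] med [0.5655 0.0356 0.0654] ray46 [0.5583 0.0283] ray8 [0.5439 0.0129]
 crown [0.56785298 0.03800753 0.078509  ]
scene yel 20 [314.  290.9] med [0.6152 0.0622 0.01  ] ray46 [0.6262 0.075 ] ray8 [0.6144 0.0615]
scene yel 19 [334.2 290.4] med [0.5841 0.0904 0.0108] ray46 [0.596  0.1015] ray8 [0.583 0.089]
scene yel 226 [288.1 304.6] med [0.6799 0.0586 0.0347] ray46 [0.6836 0.062 ] ray8 [0.6742 0.048 ]
 crown [nan nan nan]
side red 89 [334.9 216.3] med [0.5891 0.0573 0.0448] ray46 [0.5889 0.0561] ray8 [0.5995 0.0873]
top 69 [0.58887117 0.05941251 0.04523528] ((584.6143798828125, 58.70041275024414), (23.364948272705078, 28.92120361328125), 47.38755416870117)
side yel 311 [325.  225.1] med [0.5603 0.027  0.0634] ray46 [0.5645 0.0405] ray8 [0.5738 0.0709]
 crown [0.55915995 0.02483673 0.07640575]
side yel 12 [345.9 222.8] med [0.6148 0.0626 0.0091] ray46 [0.6038 0.0345] ray8 [0.6152 0.0646]
side yel 13 [299.8 261.5] med [ 0.5025 -0.0019  0.009 ] ray46 [ 0.4971 -0.0276] ray8 [ 0.503  -0.0007]
side yel 14 [320.6 268.7] med [ 0.535  -0.0297  0.0102] ray46 [ 0.528  -0.0531] ray8 [ 0.5355 -0.0275]<stdin>:15: RuntimeWarning: Mean of empty slice.
  ret = um.true_divide(
```

View pics/c_scene.png

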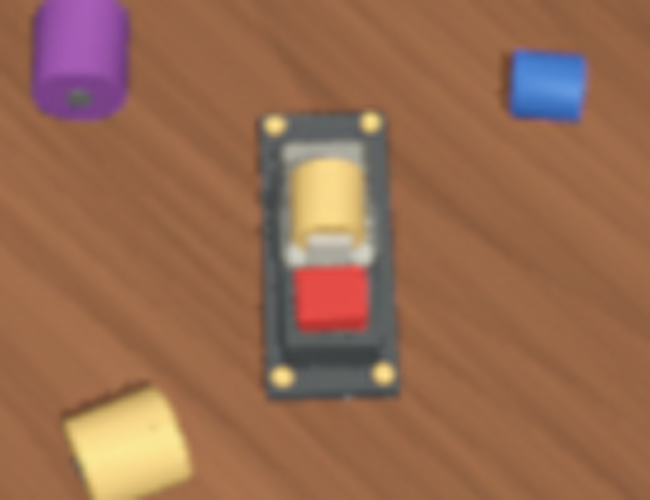

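Axis from the screws: downhill is about (-0.66, -0.752), and the feeder's origin is about (0.584, 0.059). The tool centre goes over feeder x≈37.5, at world (0.5593, 0.0304), with the fingers along the axis and 67 mm open. That needs a turn of -48.75°.

Request:
drive_tool --series '[[[0.005,0.002,0.02],-8,0.067],[[0.01,0.004,0.04],-16,0.067],[[0.02,0.006,0.06],-24,0.067],[[0.03,0.009,0.08],-32,0.067],[[0.0304,0.0095,0.09],-40,0.067],[[0.0304,0.0095,0.1],-48.75,0.067],[[0.0304,0.0095,0.11],-48.75,0.067],[[0.0304,0.0095,0.11],-48.75,0.067],[[0.0304,0.0095,0.11],-48.75,0.067],[[0.0304,0.0095,0.11],-48.75,0.067]]' --newtons 60

```text
time_s: 1.3
position: [0.5598, 0.0303, 0.1219]
tool_rot: [[-0.751, 0.661, 0.001], [0.661, 0.751, -0.0], [-0.001, 0.001, -1.0]]
ft_force: [-0.4, -0.6, 0.4]
grip_width: 0.067
gripper_force: 0.0
```

Run:
```python
from h import *
s=env.observe(); print(s['time_s'],s['position'],s['tool_rot'].round(4).tolist(),s['ft_force'],s['grip_width'])
a=[shot('scene'),shot('side'),shot('wrist')]
for d,n in zip(a,('a','b','w')):
    save(d,n+'2.png')
    P=cloud(d); e=np.array([-.6596,-.752]); o=np.array([.584,.0586])
    f=(P[...,:2]-o)@e; g=(P[...,:2]-o)@[.752,-.6596]
    m=(P[...,2]>.1)&(P[...,2]<.145)&(abs(g)<.02)&(abs(f-.0375)<.08)
    m2=m&(f<.0375); m3=m&(f>.0375)
    for q in(m2,m3):
        if q.sum()>5: print(n,q.sum(),'f',np.percentile(f[q]*1e3,[2,50,98]).round(1),'g',np.percentile(g[q]*1e3,[2,50,98]).round(1),'z',np.percentile(P[q][:,2]*1e3,[2,98]).round(1))
im=np.hstack([cv2.resize(a[0]['img'][190:310,250:390],None,fx=2.8,fy=2.8,interpolation=2),cv2.resize(a[1]['img'][160:280,260:400],None,fx=2.8,fy=2.8,interpolation=2)])
cv2.imwrite('pics/ab2.png',im[:,:,::-1])
```

```text
1.3 [0.55975459 0.03031964 0.12187368] [[-0.7506, 0.6607, 0.001], [0.6607, 0.7506, -0.0001], [-0.0008, 0.0006, -1.0]] [-0.36471756 -0.55790982  0.42466893] 0.06697446143926233
a 18 f [-11.2 -10.   -2.3] g [-7.5  0.3  9. ] z [128.8 142.8]
b 68 f [-1.9  3.7  6.6] g [-6.   3.5 11.4] z [129.4 143.7]
b 53 f [74.  81.6 85.6] g [-6.6  6.7 11.2] z [130.8 144.5]
w 867 f [-9.7  2.8  3.2] g [-12.   -7.2   9.5] z [129.1 144.6]
w 872 f [69.7 70.1 82.7] g [-12.   -7.3   9.6] z [129.  144.8]
```

View pics/ab2.png

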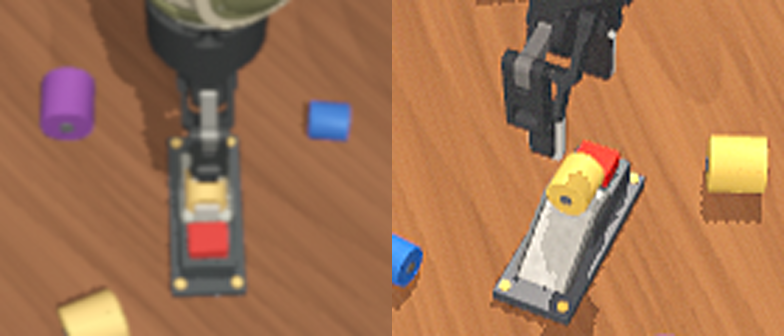

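View pics/w2.png

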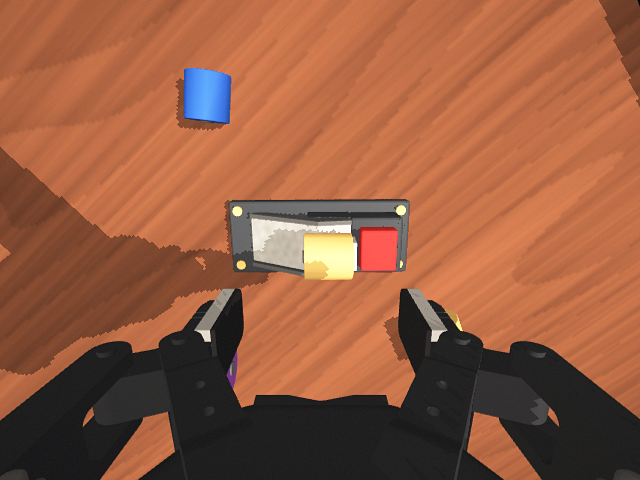

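The pictures show the fingers in line with the feeder: key finger at feeder x ≈ -10 to 3, catching finger at 70 to 83. Tips are about 7 mm above the TCP. I'll check the key and barrel from this close view before going down.

Run:
```python
from h import *
d=shot('wrist'); P=cloud(d); H,S,V=cv2.split(cv2.cvtColor(d['img'],cv2.COLOR_RGB2HSV))
e=np.array([-.6596,-.752]); o=np.array([.584,.0586])
fg=lambda p:(np.stack([(p[...,:2]-o)@e,(p[...,:2]-o)@[.752,-.6596]],-1)*1e3)
roi=np.zeros(H.shape,bool); roi[195:285,225:415]=1
red=((H<6)|(H>174))&(S>180)&(V>120)&roi; q=P[red]; q=q[q[:,2]>np.median(q[:,2])-.002]
print('key',np.percentile(fg(q),[1,50,99],axis=0).round(1).tolist(),np.median(q[:,2]))
y=(H>17)&(H<35)&(S>70)&(V>120)&roi
k,l,st,c=cv2.connectedComponentsWithStats(y.astype(np.uint8))
for i in range(1,k):
    if st[i,4]>10: q=P[l==i]; print(st[i,4],np.percentile(fg(q),[1,50,99],axis=0).round(1).tolist(),np.percentile(q[:,2],[50,99]))
```

```text
key [[-13.5, -15.3], [5.3, -5.7], [10.1, 12.4]] 0.0447131112454623
19 [[-25.9, -26.0], [-21.5, -23.6], [-19.3, -18.3]] [0.01025921 0.01150479]
1734 [[17.2, -15.4], [32.6, -7.8], [46.3, 12.1]] [0.06558095 0.0695812 ]
59 [[94.6, 17.5], [97.8, 20.5], [100.9, 23.3]] [0.01072955 0.01176757]
14 [[-26.6, 10.8], [-25.2, 19.9], [-19.9, 22.7]] [0.01096175 0.03083284]
```

The wrist view puts everything about 2 mm uphill of my frame. Relative to the feeder, the fingers are therefore at about -8..5 and 72..85, which is good. I'll go down to just above the key.

Request:
drive_tool --series '[[[0,0,0.02],0,0.067],[[0,0,0.04],0,0.067],[[0,0,0.055],0,0.067],[[0,0,0.065],0,0.067],[[0,0,0.072],0,0.067],[[0,0,0.074],0,0.067],[[0,0,0.074],0,0.067],[[0,0,0.074],0,0.067]]'

```text
time_s: 2.3
position: [0.5598, 0.0304, 0.0479]
tool_rot: [[-0.752, 0.659, 0.001], [0.659, 0.752, -0.0], [-0.001, 0.001, -1.0]]
ft_force: [0.6, 0.1, -0.2]
grip_width: 0.0667
gripper_force: 0.0
```

Run:
```python
from h import *
s=env.observe(); print(s['position'],s['ft_force'])
d=shot('wrist'); b=shot('side'); P=cloud(d)
e=np.array([-.6596,-.752]); o=np.array([.584,.0586])
f=(P[...,:2]-o)@e; g=(P[...,:2]-o)@[.752,-.6596]
m=(P[...,2]>.049)&(P[...,2]<.07)&(abs(g)<.02)
for q in(m&(f<.012)&(f>-.03),m&(f>.06)&(f<.1)): 
    if q.sum(): print(q.sum(),np.percentile(f[q]*1e3,[2,50,98]).round(1),'z',np.percentile(P[q][:,2]*1e3,[0,2,98]).round(1))
im=np.hstack([cv2.resize(d['img'][140:440,120:520],(400,300)),cv2.resize(b['img'][170:275,260:400],(400,300),interpolation=2)])
cv2.imwrite('pics/d3.png',im[:,:,::-1])
```

```text
[0.55982103 0.0303532  0.04791938] [ 0.61448991  0.14929812 -0.16819402]
795 [-9.9  2.7  3.1] z [53.6 54.8 69.7]
801 [69.6 70.  82.5] z [53.6 55.1 69.8]
```

View pics/d3.png

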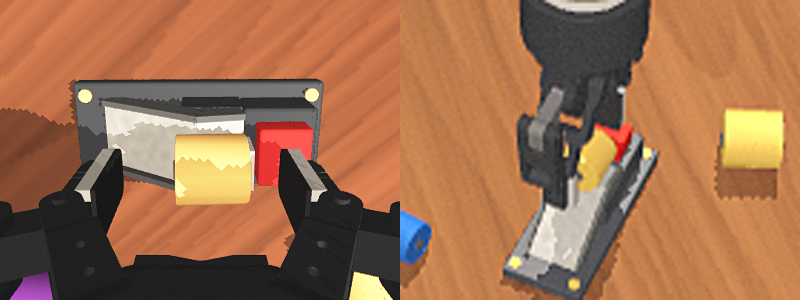

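The wrist half shows the key finger over the red key and the other finger across the ramp, with the barrel still untouched in its seat. The tips are about 54 mm above the bench. I'll press slowly.

Request:
drive_tool --series '[[[0,0,0.003],0,0.067],[[0,0,0.006],0,0.067],[[0,0,0.008],0,0.067],[[0,0,0.009],0,0.067],[[0,0,0.01],0,0.067],[[0,0,0.011],0,0.067],[[0,0,0.012],0,0.067],[[0,0,0.013],0,0.067],[[0,0,0.014],0,0.067],[[0,0,0.015],0,0.067],[[0,0,0.016],0,0.067],[[0,0,0.016],0,0.067]]'

```text
time_s: 3.6
position: [0.5594, 0.0304, 0.0314]
tool_rot: [[-0.752, 0.659, -0.0], [0.659, 0.752, -0.0], [-0.0, -0.0, -1.0]]
ft_force: [-3.8, -0.8, 6.3]
grip_width: 0.0673
gripper_force: 3.6
```

Request:
drive_tool --series '[[[0,0,0.0005],0,0.067],[[0,0,0.001],0,0.067],[[0,0,0.001],0,0.067],[[0,0,0.001],0,0.067]]'

```text
time_s: 4.0
position: [0.5595, 0.0303, 0.0311]
tool_rot: [[-0.752, 0.659, 0.0], [0.659, 0.752, -0.0], [-0.001, 0.0, -1.0]]
ft_force: [-5.2, -0.4, 11.7]
grip_width: 0.0668
gripper_force: 6.3
```

Run:
```python
from h import *
for i in range(2):
    d=shot('wrist'); b=shot('side'); P=cloud(d); H,S,V=cv2.split(cv2.cvtColor(d['img'],cv2.COLOR_RGB2HSV))
    e=np.array([-.6596,-.752]); o=np.array([.584,.0586])
    f=(P[...,:2]-o)@e; g=(P[...,:2]-o)@[.752,-.6596]; near=(abs(g)<.02)&(f>-.02)&(f<.1)
    y=(H>17)&(H<35)&(S>70)&(V>120)&near&(P[...,2]>.02); q=P[y]
    print('barrel f',np.percentile(f[y]*1e3,[1,50,99]).round(1),'g',np.percentile(g[y]*1e3,[1,99]).round(1),'ztop',np.percentile(q[:,2],98))
    r=((H<6)|(H>174))&(S>180)&(V>120)&near; print('key z',np.percentile(P[r][:,2],[20,50,80,95]).round(4),r.sum())
    s=env.observe(); print(s['time_s'],s['position'],s['ft_force'],s['gripper_force'])
im=np.hstack([cv2.resize(d['img'][140:440,120:520],(400,300)),cv2.resize(b['img'][170:275,260:400],(400,300),interpolation=2)])
cv2.imwrite('pics/d4.png',im[:,:,::-1])
```

```text
barrel f [31.6 51.6 68.9] g [-15.2  11.2] ztop 0.06887162786768568
key z [0.0358 0.037  0.0376 0.0381] 1244
4.1 [0.55948032 0.03030996 0.03105832] [-4.54623531 -0.82144755 12.55646115] 6.281070941631697
barrel f [31.5 51.6 69. ] g [-15.2  11.1] ztop 0.06884288681041495
key z [0.0358 0.0369 0.0375 0.0381] 1249
4.2 [0.55949371 0.03031044 0.03107728] [-3.86289798 -0.97291848 10.70306095] 6.280197943824533
```

View pics/d4.png

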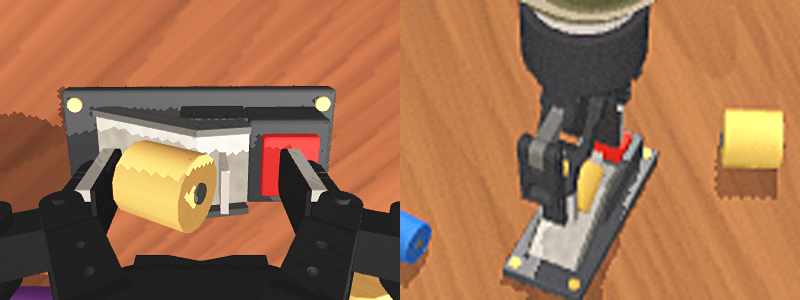

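The key top is at about 38 mm, so it is fully down, and the barrel is on the ramp against the finger. It came to rest at a yaw of about 25°, with its uphill rim next to the kicker. The 6 N pad force suggests it is wedged lightly between the kicker and the finger. I'll ease both fingers 4 mm downhill with the key held down so that it rests freely.

Request:
drive_tool --series '[[[0,-0.0005,0],0,0.067],[[0,-0.001,0],0,0.067],[[0,-0.0015,0],0,0.067],[[0,-0.002,0],0,0.067],[[0,-0.0025,0],0,0.067],[[0,-0.003,0],0,0.067],[[0,-0.0035,0],0,0.067],[[0,-0.004,0],0,0.067],[[0,-0.004,0],0,0.067],[[0,-0.004,0],0,0.067],[[0,-0.004,0],0,0.067],[[0,-0.004,0],0,0.067]]'

```text
time_s: 5.4
position: [0.5582, 0.0278, 0.031]
tool_rot: [[-0.752, 0.66, 0.004], [0.66, 0.752, 0.001], [-0.003, 0.003, -1.0]]
ft_force: [2.4, 2.7, 6.4]
grip_width: 0.0672
gripper_force: 3.0
```

Run:
```python
from h import *
for i in range(3):
    d=shot('wrist'); b=shot('side'); P=cloud(d); H,S,V=cv2.split(cv2.cvtColor(d['img'],cv2.COLOR_RGB2HSV))
    e=np.array([-.6596,-.752]); o=np.array([.584,.0586])
    f=(P[...,:2]-o)@e; g=(P[...,:2]-o)@[.752,-.6596]; near=(abs(g)<.02)&(f>-.02)&(f<.1)
    y=(H>17)&(H<35)&(S>70)&(V>120)&near&(P[...,2]>.02); q=P[y]
    print('barrel f',np.percentile(f[y]*1e3,[1,50,99]).round(1),'g',np.percentile(g[y]*1e3,[1,99]).round(1),'ztop',np.percentile(q[:,2],98))
    r=((H<6)|(H>174))&(S>180)&(V>120)&near; print('key z',np.percentile(P[r][:,2],[20,50,80,95]).round(4),r.sum())
    s=env.observe(); print(s['time_s'],s['position'],s['ft_force'],s['gripper_force'])
im=np.hstack([cv2.resize(d['img'][140:440,120:520],(400,300)),cv2.resize(b['img'][170:275,260:400],(400,300),interpolation=2)])
cv2.imwrite('pics/d5.png',im[:,:,::-1])
```

```text
barrel f [31.9 51.8 69.3] g [-15.1  11.7] ztop 0.06887663754126218
key z [0.0351 0.0368 0.0376 0.0382] 986
5.5 [0.55825322 0.02780948 0.03103863] [2.80467559 3.64086348 6.13430853] 3.037122573587112
barrel f [31.8 51.8 69.2] g [-15.1  11.6] ztop 0.06893902394032832
key z [0.0351 0.0368 0.0375 0.038 ] 989
5.6 [0.55825511 0.02778692 0.03103535] [2.97333254 3.20447235 6.43033068] 3.0360352189745754
barrel f [31.6 51.7 69.2] g [-15.1  11.7] ztop 0.06888994052917982
key z [0.0351 0.0368 0.0376 0.038 ] 988
5.7 [0.55823852 0.02779405 0.03102588] [2.51434444 3.77467022 5.97290111] 3.036246201954782
```

View pics/d5.png

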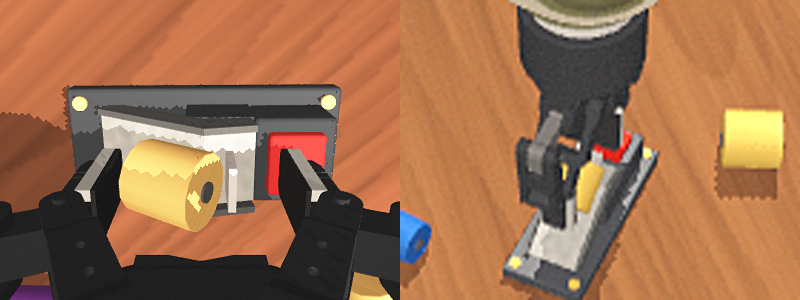

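The barrel didn't follow the finger when it moved, and the picture suggests it is turned a lot. I'll measure its axis from the surface normals, and the gap to the finger.

```bash
cat >> h.py <<'E'
E_=np.array([-.6596,-.752]); O_=np.array([.584-.0019*E_[0],.0586-.0019*E_[1]])
O_=O_-0.0038*np.array([0,0])
def local(P):  # feeder frame, wrist-corrected (origin 1.9 mm uphill, 1.4 mm to -g), mm
    o=np.array([.584,.0586])-.0019*E_-.0014*np.array([.752,-.6596])
    return np.stack([(P[...,:2]-o)@E_,(P[...,:2]-o)@[.752,-.6596],P[...,2]],-1)*1e3
def barrel(verbose=True):
    from scipy.optimize import least_squares
    d=shot('wrist'); L=local(cloud(d)); H,S,V=cv2.split(cv2.cvtColor(d['img'],cv2.COLOR_RGB2HSV))
    y=(H>15)&(H<37)&(S>60)&(V>80)&(abs(L[...,1])<22)&(L[...,0]>10)&(L[...,0]<92)&(L[...,2]>25)
    y=cv2.erode(y.astype(np.uint8),np.ones((5,5)))>0
    du=np.gradient(L,axis=1,edge_order=1); dv=np.gradient(L,axis=0)
    n=np.cross(du,dv); n/=np.linalg.norm(n,axis=-1,keepdims=True)+1e-12
    p=L[y]; 
    best=None
    def res(x):
        a=np.array([np.cos(x[0])*np.cos(x[1]),np.sin(x[0])*np.cos(x[1]),np.sin(x[1])]); r=p-x[2:5]
        ax=r@a; rad=np.sqrt(np.maximum((r**2).sum(1)-ax**2,1e-9))
        return np.append(np.maximum(rad-15,abs(ax)-15),0.01*(x[2:5]-p.mean(0)))
    for yaw in np.radians([90,60,120,30,150,0]):
      for t in(-.4,0,.4):
        s=least_squares(res,[yaw,t,*(p.mean(0)-[0,0,10])],loss='soft_l1')
        if best is None or s.cost<best.cost: best=s
    x=best.x; print('barrel yaw,tilt deg',np.degrees(x[:2]).round(1),'centre',x[2:].round(1),'rms',np.sqrt((best.fun[:-3]**2).mean()).round(2),len(p))
    dark=(S<90)&(abs(L[...,1])<14)&(L[...,2]>34)&(L[...,2]<60)
    m=dark&(L[...,0]>62)&(L[...,0]<95); k=dark&(L[...,0]>-30)&(L[...,0]<13)&(L[...,2]>42)
    for q in(m,k):
        if q.sum(): print('finger f',np.percentile(L[q][:,0],[2,20,50,80,98]).round(1),'zmin',np.percentile(L[q][:,2],2).round(1),q.sum())
    return d,x
E
python3 - <<'E'
from h import *
d,x=barrel()
L=local(cloud(d)); H,S,V=cv2.split(cv2.cvtColor(d['img'],cv2.COLOR_RGB2HSV))
k=(S<60)&(abs(L[...,1])<12)&(L[...,2]>50)&(L[...,0]>15)&(L[...,0]<40); print('kicker f',np.percentile(L[k][:,0],[5,50,95]) if k.sum() else 0,k.sum())
cv2.imwrite('pics/z.png',cv2.resize(d['img'][240:400,200:460],None,fx=3,fy=3,interpolation=2)[:,:,::-1])
E
```

```text
barrel yaw,tilt deg [180.5  30.2] centre [52.2  1.4 49.3] rms 0.43 5779
finger f [74.5 74.7 75.  80.8 87.8] zmin 39.9 1170
finger f [-5.3  2.1  7.5  7.8  8. ] zmin 42.6 1148
kicker f [25.62264225 33.95048065 39.4097693 ] 5215
```

View pics/z.png

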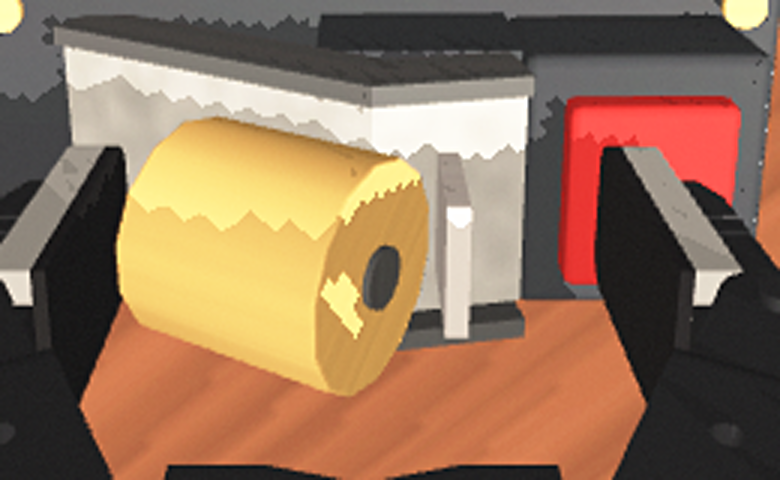

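The last allowed picture shows the drum lying lengthwise on the ramp, tilted 30°. The first side crop shows its end face already pointed downhill, so it slid instead of rolling. Friction holds it at f 31.7 to 72.7, and the finger face is at 74.5, so there is a gap of about 2 mm. I'll bring the finger back lightly until it just touches.

Request:
drive_tool --series '[[[0,0.0005,0],0,0.067],[[0,0.001,0],0,0.067],[[0,0.0015,0],0,0.067],[[0,0.002,0],0,0.067],[[0,0.002,0],0,0.067],[[0,0.002,0],0,0.067]]'

```text
time_s: 6.35
position: [0.5586, 0.0282, 0.0311]
tool_rot: [[-0.752, 0.659, 0.001], [0.659, 0.752, -0.001], [-0.002, 0.0, -1.0]]
ft_force: [-3.5, -4.0, 9.6]
grip_width: 0.0673
gripper_force: 4.8
```

Run:
```python
from h import *
d,x=barrel(); s=env.observe(); print(s['position'],'downhill F',s['ft_force'][:2]@E_,s['ft_force'][2],s['gripper_force'],s['grip_width'])
```

```text
barrel yaw,tilt deg [180.3  30.1] centre [52.2  1.3 49.3] rms 0.43 5708
finger f [73.9 74.1 74.5 80.5 87.2] zmin 40.6 1105
finger f [-5.7  1.5  7.   7.2  7.5] zmin 42.5 1166
[0.55853471 0.02820845 0.03104822] downhill F 5.3613596891273 9.419981758961134 4.816611220012419 0.06703093607865865
```

Request:
drive_tool --series '[[[0,0.0005,0],0,0.067],[[0,0.001,0],0,0.067],[[0,0.001,0],0,0.067],[[0,0.001,0],0,0.067]]'

```text
time_s: 6.8
position: [0.5589, 0.0286, 0.0311]
tool_rot: [[-0.752, 0.659, 0.0], [0.659, 0.752, -0.002], [-0.001, -0.001, -1.0]]
ft_force: [-5.6, -6.5, 10.8]
grip_width: 0.0665
gripper_force: 5.4
```

Run:
```python
from h import *
d,x=barrel(); s=env.observe(); print(s['position'],'downhill F',s['ft_force'][:2]@E_,s['ft_force'][2],s['gripper_force'],s['grip_width'])
```

```text
barrel yaw,tilt deg [  0.2 -30.2] centre [52.2  1.4 49.3] rms 0.43 5640
finger f [73.4 73.6 74.  80.1 86.6] zmin 40.7 1036
finger f [-6.2  1.   6.5  6.7  6.9] zmin 42.5 1161
[0.55886398 0.02859479 0.03104526] downhill F 6.9700849922997135 10.624852206128043 5.391791453585029 0.06679344972575826
```

Request:
drive_tool --series '[[[0,0.0005,0],0,0.067],[[0,0.0008,0],0,0.067],[[0,0.0008,0],0,0.067],[[0,0.0008,0],0,0.067]]'

```text
time_s: 7.25
position: [0.5594, 0.0292, 0.0311]
tool_rot: [[-0.752, 0.659, 0.0], [0.659, 0.752, -0.002], [-0.001, -0.001, -1.0]]
ft_force: [-5.1, -6.0, 9.8]
grip_width: 0.0666
gripper_force: 5.4
```

Run:
```python
from h import *
d,x=barrel(); s=env.observe(); print(s['position'],'downhill F',s['ft_force'][:2]@E_,s['ft_force'][2],s['gripper_force'],s['grip_width'])
```

```text
barrel yaw,tilt deg [  0.4 -30.1] centre [52.2  1.4 49.3] rms 0.42 5474
finger f [72.6 72.9 74.2 82.5 86. ] zmin 41.5 961
finger f [-7.1  0.2  5.7  5.9  6.1] zmin 42.5 1176
[0.55934563 0.02918967 0.03103242] downhill F 8.19427009975407 10.649430747136872 5.413620339677436 0.0670422999934478
```

Request:
drive_tool --series '[[[0,0.0004,0],0,0.067],[[0,0.0004,0],0,0.067],[[0,0.0004,0],0,0.067]]'

```text
time_s: 7.6
position: [0.5596, 0.0294, 0.031]
tool_rot: [[-0.752, 0.659, 0.0], [0.659, 0.752, -0.002], [-0.001, -0.001, -1.0]]
ft_force: [-4.7, -7.8, 10.0]
grip_width: 0.0673
gripper_force: 5.6
```

Run:
```python
from h import *
d,x=barrel(); L=[]
for i in range(4): barrel_=shot('wrist'); s=env.observe(); L.append([s['position'][:2]@E_*1e3,s['ft_force'][:2]@E_,s['ft_force'][2],s['gripper_force']])
print(np.mean(L,0))
```

```text
barrel yaw,tilt deg [  0.4 -30. ] centre [52.2  1.4 49.3] rms 0.42 5638
finger f [72.3 72.5 74.1 82.2 85.6] zmin 41.4 919
finger f [-7.5  0.   5.3  5.6  5.8] zmin 42.6 1174
[-391.25430185    8.10245307   10.89190491    5.6282583 ]
```

Request:
drive_tool --series '[[[0,0.0004,0],0,0.067],[[0,0.0004,0],0,0.067],[[0,0.0004,0],0,0.067]]'

```text
time_s: 8.15
position: [0.5597, 0.0296, 0.0311]
tool_rot: [[-0.752, 0.659, -0.0], [0.659, 0.752, -0.002], [-0.001, -0.002, -1.0]]
ft_force: [-7.6, -7.8, 11.6]
grip_width: 0.0666
gripper_force: 6.1
```

Run:
```python
from h import *
d,x=barrel(); L=[]
for i in range(4): barrel_=shot('wrist'); s=env.observe(); L.append([s['position'][:2]@E_*1e3,s['ft_force'][:2]@E_,s['ft_force'][2],s['gripper_force']])
print(np.mean(L,0))
```

```text
barrel yaw,tilt deg [180.4  29.8] centre [52.1  1.3 49.3] rms 0.43 5771
finger f [72.1 72.3 74.2 82.  85.3] zmin 41.6 895
finger f [-7.6 -0.4  5.1  5.3  5.6] zmin 42.5 1163
[-391.49669494    9.82731753   11.6146024     6.06927867]
```

The finger has made light contact. The last step raised the lateral force by about 1.7 N, shortened the finger's travel and moved the barrel 0.1 mm. The key is held at its stop with about 11 N. I'll do a short hold to confirm nothing moves, then hand in.

Request:
drive_tool --series '[[[0,0,0],0,0.067],[[0,0,0],0,0.067],[[0,0,0],0,0.067],[[0,0,0],0,0.067],[[0,0,0],0,0.067]]'

```text
time_s: 8.9
position: [0.5597, 0.0296, 0.0311]
tool_rot: [[-0.752, 0.659, -0.0], [0.659, 0.752, -0.002], [-0.001, -0.002, -1.0]]
ft_force: [-5.5, -6.9, 11.7]
grip_width: 0.0669
gripper_force: 6.1
```

Run:
```python
from h import *
d,x=barrel(); L=local(cloud(d)); H,S,V=cv2.split(cv2.cvtColor(d['img'],cv2.COLOR_RGB2HSV))
r=((H<6)|(H>174))&(S>180)&(V>120)&(abs(L[...,0])<15)&(abs(L[...,1])<16); print('key z95',np.percentile(L[r][:,2],95))
s=env.observe(); print(s['time_s'],s['position'],s['ft_force'],s['gripper_force'],abs(s['qvel']).max())
if abs(x[2]-52.1)<1 and s['ft_force'][2]>7: print(env.close_job())
```

```text
barrel yaw,tilt deg [  0.3 -29.8] centre [52.1  1.4 49.3] rms 0.43 5613
finger f [72.  72.3 74.1 81.9 85.5] zmin 41.4 883
finger f [-7.7 -0.3  5.1  5.3  5.5] zmin 42.6 1150
key z95 38.11419083310669
8.95 [0.55971867 0.02962705 0.03106469] [-6.24870645 -7.8962393  10.63061347] 6.069196402095258 0.09241568882292817
the job is handed in; nothing more can be done
None
```

I handed the job in with the key held fully down (top at 38 mm, about 11 N) and the barrel still on the ramp against the other finger; it slid there lengthwise instead of rolling, I had to bring the finger back about 2 mm to touch it, and its uphill end seems to rest on the kicker, so it may be under a light 1–2 N pinch.

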